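Draw the chocolate board out of the cooling hood

ROBOT

A 6-joint arm with a two-finger parallel gripper is mounted at the origin on the work surface. World frame = base frame: x ahead of the robot, y to its left, z up, the work surface at z = 0. Lengths are in m, angles in rad, forces in N, time in s.
With the tool pointing down it reaches from about 0.4 to 0.925 m from the base axis. Payload 12.5 kg.
Tool frame: the origin (TCP) lies at the very end of the fingers, on their centre line; the grasp point (between the pads) lies behind it (arm.tcp_to_grasp is the z of the grasp point in the tool frame, in m); z points along the fingers, y is the line along which they close (so a half turn about z gives the same grasp; the last joint's range is limited). The gripper opens to 95 mm and grips with 3 to 60 N. Pads are 20 mm wide; open, the fingers measure 119 mm over their backs; the gripper's body (75 mm by 180 mm) begins 59 mm behind the grasp point.
Start: joints at [-1.323, 0.491, 1.559, -0, 1.092, -0.106], TCP at [0.217, -0.586, 0.215] pointing down, gripper open.
Joint ranges: [-3.1, 3.1], [-0.84, 2.19], [0.05, 2.79], [-1.13, 4.28], [0.06, 2.93], [-2.69, 2.69]. Speed limits (rad/s): [2.22, 2.22, 2.79, 3.14, 3.14, 3.14].

INTERFACE

Orientations are given as a 3x3 rotation matrix whose columns are the frame's x, y, z axes.
In Python, from rig import arm gives the robot as it stands.
- The arm moves only by the tool send_rows, never from a script. Its argument "plan" is a list of rows, each an object with "xyz": the shift along the world's x, y, z in m, a list of three; "delta_rot": the turn, a rotation vector about the world's x, y, z in degrees, a list of three; "jaw": the finger opening in m, from 0 to 0.0951. A call has exactly 10 rows; each row shifts and turns the commanded pose from where the row before left it; what a row does not reach is not made up. A row lasts 1/10 s, in which the tool goes at most 50 mm and 8.59 degrees, less where a joint would pass 70% of its speed; a pose out of reach is approached as far as the arm can. A call with a gripper value outside its range is refused whole. The fingers move at their own pace and stop on an object; "newtons" is the grip in N (left out, the last holds). Time passes only in rows, so rows that do not move let the fingers close, or fill a call up. It gives the time, the measured TCP pose, the force, the opening and the grip force at its end, in the units of the state.
- arm.state(): the state, without advancing time (a new reading comes with each control period).
- arm.get_image(name): name is "side" or "top"; returns a dict with "color" (480x640x3 uint8, blue, green, red), "z_map" (480x640 float32, m along the optical axis (not along the pixel's ray), 0 where there is no reading), "K" (3x3 intrinsics, pixels), "xyz" and "rotation" of the camera in the world. Camera axes: x right, y down, z forward; pixel columns grow to the right and rows downward; lengths in m; the calibration is good to about 2 mm. A picture is of the moment at which its call begins.
- arm.hand_in(): hands the job in; it is judged then, once.
Trained networks look in a picture, given as the dict that the camera call returned (one of the last four; its "shot" number tells which), for a name from the list of things; names that differ only in an ending like _2 or _b are one class to them, and where a whole thing is asked for, a point or a joint stands for the part that bears it (a point fixed in the world has none). Each returns a list of dicts, best first, with "confidence" (0 to 1); they miss things now and then, are a little off and sometimes report something else, mostly with a low value. They report only what shows in the picture. A call takes as long as a camera call. They do not tell look-alikes from the thing itself.
- arm.find_in(picture, query): "pixel" ([column, row] in pixels, amid what is visible of it).
- arm.silhouettes(picture, query): "pixels" (480x640 bool, what is visible of it) and "pixel" ([column, row] in pixels, amid what is visible of it).
- arm.mark_of(picture, query): "pixel" ([column, row] in pixels: a listed point, or the origin of a listed thing).
The state is a dict: "clock": time; "joint_positions": joint angles; "joint_vel": joint speeds; "joint_efforts": joint torques, N m; "eef_pos": TCP position; "tcp_rot": TCP orientation; "wrist_force": force on the tool from outside, world axes, zero at the start; "ft_torque": the same for the moment, N m; "width": opening from 0.0 (shut) to 1.0 (fully open); "finger_force": force on a finger pad.
Only numpy, scipy, OpenCV 4.12 (cv2) and the standard library are available. Lean on these libraries where they do the work, as an engineer would, in place of code of your own. Each camera call takes 0.05 s, during which the arm holds its last target. There are 200 camera calls.

TASK

The round white board with three chocolates is still partly under the clear low hood of the cooling unit. Press down on its bare front part and drag it back towards the open end, sliding it without lifting it, until the whole board rests on the dark square slab with no edge hanging over the slab and none left under the hood. Keep the three chocolates lying on the board, and leave the other things on the counter where they are.

Things in the scene. Friction and masses are not known exactly. Their poses are not given: they have to be found in the camera images.
- cabinet: Cooling unit fixed to the counter. Origin: on the counter under the centre of its dark stone slab; z up; +x points from the slab into the hood, -x to the open end (roughly to the robot). Slab 190 x 190 mm, no rim, top 30 mm above the counter. Behind it (x = 95 to 245 mm) the top goes on flush as a blue-grey metal floor under the hood.
- hood_front (a point): Middle of the hood's front edge, at roof-top height (78 mm above the counter, unit x = 95, y = 0). The hood covers x = 95 to 245 mm: clear flat roof 6 mm thick, a 3 mm high steel strip along its front edge (highest point 81 mm), side walls 8 mm thick with inner faces at y = +/-95 mm, a back wall; open at the front, 42 mm clear height.
- board: Round flat white plastic board, 150 mm diameter, 8 mm thick, 0.13-0.24 kg, lying loose on the unit. Origin: centre of its underside; own +x points about to the hood's back. Starts with its centre 0 to 25 mm inside the hood's front edge, unit y within 18 mm. Its -x half is bare. It slides easily on the unit (friction about 0.2); fingertips and chocolates grip it far better.
- choc1_mid (a point): Chocolate disc (the one on the board's -y side), dark brown, 36 mm diameter, 8 mm thick, 12 g, lying loose on the board near its rear rim (the side towards the back of the hood), its centre about 46 mm from the board's centre. The point is the disc's centre, 4 mm above the board's top.
- choc2_mid (a point): Chocolate disc (the middle one), dark brown, 36 mm diameter, 8 mm thick, 12 g, lying loose on the board near its rear rim (the side towards the back of the hood), its centre about 46 mm from the board's centre. The point is the disc's centre, 4 mm above the board's top.
- choc3_mid (a point): Chocolate disc (the one on the board's +y side), dark brown, 36 mm diameter, 8 mm thick, 12 g, lying loose on the board near its rear rim (the side towards the back of the hood), its centre about 46 mm from the board's centre. The point is the disc's centre, 4 mm above the board's top.
- bowl: Bystander: white ceramic bowl, 120 mm across, 50 mm high, beside the hood. Origin: centre of its underside.
- thermometer: Bystander: orange pistol-shaped thermometer lying on its side, about 140 x 120 mm, 40 mm high, beside the hood (bowl and thermometer swap sides). Origin: on the counter about the middle of its outline.
- scraper: Bystander: steel bench scraper with black handle lying flat, 122 x 86 mm, 18 mm high, in front on the unit's +y side. Origin: on the counter under its middle.
- cutter: Bystander: steel cutter ring, 72 mm across, 40 mm high, in front on the unit's -y side. Origin: centre of its underside.
There are look-alikes about, which are no part of the job. What is meant by the board is not blue or orange, and is the larger of those in its own colour.

How it is judged:
By the outcome, as a careful person would: the job done as asked, in the order asked, and still so for the second after the job is handed in, with the robot touching nothing.
It also fails if it takes over 34 s, if anything falls off the work surface, if the arm or the gripper's body presses on something with over 40 N, if the wrist force passes 120 N, or if a joint passes its speed limit or range.

## Working session

There is one attempt and no reset: what is moved stays moved. The work goes in short steps, Python scripts to look and compute and a tool call to move; the robot and the scene stay as the last step left them, time stands still between calls to the robot, and variables do not carry over. Pictures are saved under pics/ and viewed, at most 10 in all, crops included, and the job is handed in when it is done.

Besides the shell and the picture viewer there is one more tool, called after "Call:" as name([rows], argument=value, ...), one row to a line, values as JSON. send_rows: Moves the arm, as the interface text tells. Its arguments: {"type":"object","properties":{"plan":{"type":"array","items":{"type":"object","properties":{"xyz":{"type":"array","items":{"type":"number"}},"delta_rot":{"type":"array","items":{"type":"number"}},"jaw":{"type":"number"}}}},"newtons":{"type":"number"}},"required":["plan"]}

```bash
mkdir -p pics; cat > h.py <<'E'
import numpy as np, cv2
from rig import arm
def ray(p,px):
    K=np.array(p["K"]);R=np.array(p["rotation"])
    return R@np.linalg.solve(K,[px[0],px[1],1.0])
def onz(p,px,z):
    d=ray(p,px);o=np.array(p["xyz"]);return o+d*(z-o[2])/d[2]
def cloud(p):
    v,u=np.mgrid[0:480,0:640];K=np.array(p["K"]);z=p["z_map"]
    c=np.stack([(u-K[0,2])/K[0,0]*z,(v-K[1,2])/K[1,1]*z,z],-1)
    return c@np.array(p["rotation"]).T+np.array(p["xyz"])
E
python3 - <<'E'
from h import *
np.set_printoptions(precision=4,suppress=True)
t=arm.get_image("top");s=arm.get_image("side")
cv2.imwrite("pics/a.png",t["color"]);cv2.imwrite("pics/b.png",s["color"])
for n,p in (("top",t),("side",s)):
    print(n,p["xyz"])
    for q in ["cabinet","hood_front","board","choc1_mid","choc2_mid","choc3_mid","bowl","thermometer","scraper","cutter"]:
        z={"hood_front":.078,"choc1_mid":.042,"choc2_mid":.042,"choc3_mid":.042,"board":.03}.get(q,0)
        print(q,[(np.round(r["pixel"],1),round(r["confidence"],2),onz(p,r["pixel"],z)[:2]) for r in arm.mark_of(p,q)[:4]])
print(arm.state()["clock"],arm.tcp_to_grasp,arm.state()["tcp_rot"])
E
```

```text
top [0.5234 0.0336 1.1354]
cabinet [(array([370.7, 299.8]), 0.72, array([ 0.4955, -0.1169]))]
hood_front [(array([372.3, 260.1]), 0.64, array([ 0.5837, -0.1115]))]
board [(array([369.3, 252.2]), 0.78, array([ 0.6046, -0.1115])), (array([350.6, 152.8]), 0.75, array([ 0.8367, -0.0716])), (array([275.2, 170.5]), 0.66, array([0.7952, 0.1036])), (array([461.8, 175.3]), 0.58, array([ 0.7828, -0.3301]))]
choc1_mid []
choc2_mid []
choc3_mid []
bowl [(array([455.3, 252.5]), 0.71, array([ 0.605 , -0.3186]))]
thermometer [(array([270.5, 263. ]), 0.77, array([0.5827, 0.1164]))]
scraper [(array([282.8, 356.7]), 0.77, array([0.3669, 0.0879]))]
cutter [(array([451.3, 325.9]), 0.97, array([ 0.4338, -0.3038]))]
side [0.2472 0.6109 0.7956]
cabinet [(array([400.9, 238.7]), 0.79, array([ 0.4932, -0.1112])), (array([354.5, 207.7]), 0.27, array([ 0.6225, -0.1436]))]
hood_front [(array([364.8, 198.7]), 0.62, array([ 0.5806, -0.1041]))]
board [(array([352.5, 206.4]), 0.83, array([ 0.614 , -0.1165])), (array([258.7, 194.6]), 0.64, array([ 0.8093, -0.0422])), (array([332.8, 143.6]), 0.63, array([ 0.7642, -0.2877])), (array([219.8, 248.6]), 0.55, array([0.7806, 0.128 ]))]
choc1_mid []
choc2_mid []
choc3_mid []
bowl [(array([392.3, 168.2]), 0.88, array([ 0.6114, -0.3125]))]
thermometer [(array([302.4, 296.7]), 0.7, array([0.5884, 0.1238]))]
scraper [(array([417.3, 331.4]), 0.75, array([0.3696, 0.0812]))]
cutter [(array([457.9, 196. ]), 0.73, array([ 0.4396, -0.3001]))]
1.1 -0.0188 [[ 0.9381  0.3465  0.    ]
 [ 0.3465 -0.9381 -0.0001]
 [-0.      0.0001 -1.    ]]
```

View pics/a.png

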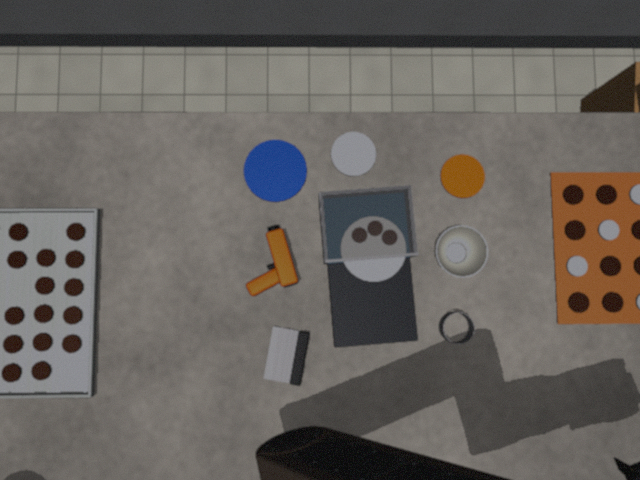

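View pics/b.png

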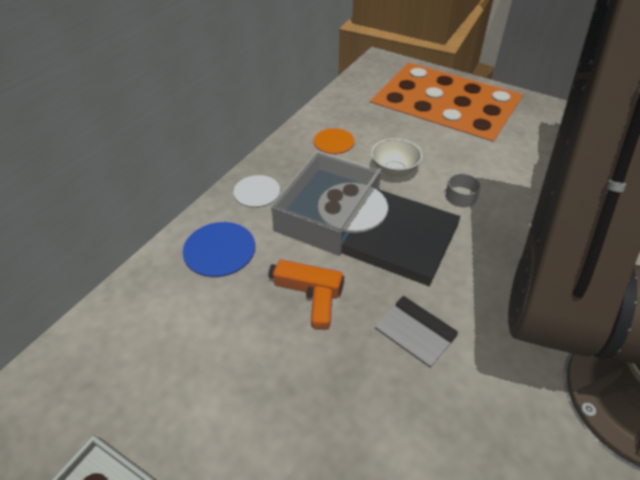

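Top view: the board candidates are the white disc under the hood (374,249), a small white disc (353,153), a blue disc (275,170) and an orange disc (462,175). I choose (374,249), the larger white one, which carries three chocolates at (359,235), (375,228) and (389,237). Next come the close crop and the precise geometry.

```bash
cat > m.py <<'E'
from h import *
from scipy.optimize import least_squares
np.set_printoptions(precision=4,suppress=True)
def board(p,q="board"):
    c=p["color"].astype(int);w=None
    r=[x for x in arm.silhouettes(p,"board")]
    best=max(r,key=lambda x:x["pixels"].sum()*(abs(onz(p,x["pixel"],.038)[1]+.112)<.09 and onz(p,x["pixel"],.038)[0]<.72))
    m=best["pixels"].astype(np.uint8)
    cs,_=cv2.findContours(m,cv2.RETR_EXTERNAL,cv2.CHAIN_APPROX_NONE)
    k=cv2.convexHull(max(cs,key=cv2.contourArea))[:,0]
    P=np.array([onz(p,a,.038)[:2] for a in k])
    f=least_squares(lambda v:np.hypot(*(P-v[:2]).T)-v[2],[*P.mean(0),.075],loss="soft_l1",f_scale=.003)
    g=least_squares(lambda v:np.hypot(*(P-v).T)-.0755,f.x[:2],loss="soft_l1",f_scale=.003)
    return f.x,g.x,m
E
python3 - <<'E'
from m import *
t=arm.get_image("top");s=arm.get_image("side")
for p in (t,s):
    a,b,m=board(p);print("board",a,b,m.sum())
    P=cloud(p)
    sl=(P[...,2]>.02)&(P[...,2]<.036)&(p["color"].max(-1)<75)&(abs(P[...,0]-.49)<.16)&(abs(P[...,1]+.115)<.14)
    if True:
        X=P[sl][:,:2].astype(np.float32);n,l,st,_=cv2.connectedComponentsWithStats(sl.astype(np.uint8))
        k=1+st[1:,4].argmax();X=P[l==k][:,:2].astype(np.float32)
        r=cv2.minAreaRect(X);print("slab",r,cv2.boxPoints(r),np.median(P[l==k][:,2]))
    for q in ("choc1_mid","choc2_mid","choc3_mid"):
        print(q,[(x["pixel"],x["confidence"]) for x in arm.find_in(p,q)][:5])
c=t["color"][170:360,300:480];cv2.imwrite("pics/c.png",cv2.resize(c,None,fx=3,fy=3,interpolation=cv2.INTER_CUBIC))
E
```

```text
board [ 0.6053 -0.1183  0.069 ] [ 0.6144 -0.1178] 1034
slab ((0.49277201294898987, -0.11589314043521881), (0.1898563951253891, 0.19045554101467133), 4.266214847564697) [[ 0.391  -0.028 ]
 [ 0.4052 -0.2179]
 [ 0.5945 -0.2038]
 [ 0.5804 -0.0139]] 0.029875111786477615
choc1_mid []
choc2_mid []
choc3_mid [([284.8, 358.2], 0.27)]
board [ 0.6093 -0.1092  0.0741] [ 0.6112 -0.1091] 1172
slab ((0.493336021900177, -0.11078055948019028), (0.19079609215259552, 0.19189618527889252), 4.322520732879639) [[ 0.391  -0.0223]
 [ 0.4054 -0.2136]
 [ 0.5957 -0.1993]
 [ 0.5812 -0.0079]] 0.026677188962315357
choc1_mid [([419.1, 330.3], 0.55), ([459.3, 183.9], 0.38)]
choc2_mid [([418.8, 330.7], 0.69)]
choc3_mid []
```

View pics/c.png

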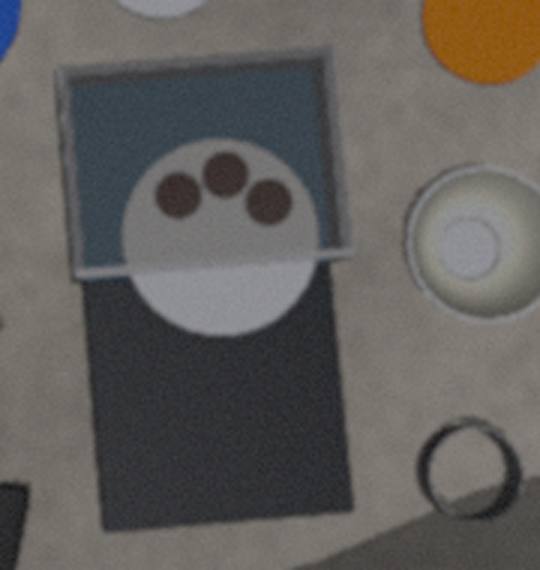

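The crop confirms it: a white disc about 66 px across, centred at full-image (373.5,249), with the three chocolates at its rear under the hood. Its bare front sticks out past the strip at row ~258. The unit is yawed +4.3° with its slab centre near (0.493,-0.113). In the unit frame the board is at about (0.119,-0.013). I'll press near world (0.558,-0.122) with the fingers spread across the chord.

Call:
send_rows([
  {"xyz": [0.02, 0.027, 0], "delta_rot": [0, 0, -1.6], "jaw": 0.05},
  {"xyz": [0.02, 0.027, 0], "delta_rot": [0, 0, -1.6], "jaw": 0.05},
  {"xyz": [0.02, 0.027, 0], "delta_rot": [0, 0, -1.6], "jaw": 0.05},
  {"xyz": [0.02, 0.027, 0], "delta_rot": [0, 0, -1.6], "jaw": 0.05},
  {"xyz": [0.02, 0.027, 0], "delta_rot": [0, 0, -1.6], "jaw": 0.05},
  {"xyz": [0.02, 0.027, 0], "delta_rot": [0, 0, -1.6], "jaw": 0.05},
  {"xyz": [0.02, 0.027, 0], "delta_rot": [0, 0, -1.6], "jaw": 0.05},
  {"xyz": [0.02, 0.027, 0], "delta_rot": [0, 0, -1.6], "jaw": 0.05},
  {"xyz": [0.02, 0.027, 0], "delta_rot": [0, 0, -1.6], "jaw": 0.05},
  {"xyz": [0.02, 0.027, 0], "delta_rot": [0, 0, -1.6], "jaw": 0.05},
])

```text
clock: 2.6
eef_pos: [0.4172, -0.3152, 0.2148]
tcp_rot: [[0.997, 0.073, 0.0], [0.073, -0.997, -0.0], [0.0, 0.0, -1.0]]
wrist_force: [1.4, -0.8, 0.4]
width: 0.521
finger_force: 0.0
```

Call:
send_rows([
  {"xyz": [0.02, 0.027, 0], "delta_rot": [0, 0, 0], "jaw": 0.05},
  {"xyz": [0.02, 0.027, 0], "delta_rot": [0, 0, 0], "jaw": 0.05},
  {"xyz": [0.02, 0.027, 0], "delta_rot": [0, 0, 0], "jaw": 0.05},
  {"xyz": [0.02, 0.027, -0.01], "delta_rot": [0, 0, 0], "jaw": 0.05},
  {"xyz": [0.02, 0.027, -0.02], "delta_rot": [0, 0, 0], "jaw": 0.05},
  {"xyz": [0.02, 0.027, -0.02], "delta_rot": [0, 0, 0], "jaw": 0.05},
  {"xyz": [0.02, 0.027, -0.02], "delta_rot": [0, 0, 0], "jaw": 0.05},
  {"xyz": [0, 0, -0.03], "delta_rot": [0, 0, 0], "jaw": 0.05},
  {"xyz": [0, 0, -0.02], "delta_rot": [0, 0, 0], "jaw": 0.05},
  {"xyz": [0, 0, 0], "delta_rot": [0, 0, 0], "jaw": 0.05},
])

```text
clock: 3.6
eef_pos: [0.5555, -0.1266, 0.0924]
tcp_rot: [[0.997, 0.075, -0.004], [0.075, -0.997, 0.001], [-0.004, -0.002, -1.0]]
wrist_force: [-0.6, 0.7, 0.4]
width: 0.527
finger_force: 0.0
```

```bash
python3 - <<'E'
from m import *
s=arm.get_image("side");st=arm.state();print(st["eef_pos"],st["wrist_force"],st["clock"])
c=s["color"][110:300,270:490];cv2.imwrite("pics/d.png",cv2.resize(c,None,fx=3,fy=3,interpolation=cv2.INTER_CUBIC))
E
```

```text
[ 0.5562 -0.1271  0.094 ] [ 1.2152  0.0349 -0.2364] 3.65
```

View pics/d.png

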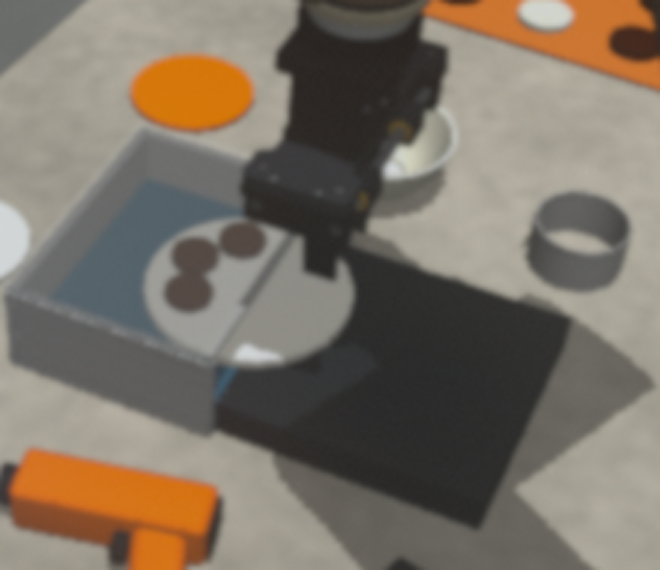

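The side view shows the gripper ahead of the hood strip, above the board's bare front; finger at crop (320,265). I'll shift it slightly to centre it and descend.

Call:
send_rows([
  {"xyz": [0.003, 0.01, -0.01], "delta_rot": [0, 0, 0], "jaw": 0.05},
  {"xyz": [0, 0, -0.015], "delta_rot": [0, 0, 0], "jaw": 0.05},
  {"xyz": [0, 0, -0.01], "delta_rot": [0, 0, 0], "jaw": 0.05},
  {"xyz": [0, 0, -0.008], "delta_rot": [0, 0, 0], "jaw": 0.05},
  {"xyz": [0, 0, -0.004], "delta_rot": [0, 0, 0], "jaw": 0.05},
  {"xyz": [0, 0, -0.003], "delta_rot": [0, 0, 0], "jaw": 0.05},
  {"xyz": [0, 0, -0.002], "delta_rot": [0, 0, 0], "jaw": 0.05},
  {"xyz": [0, 0, -0.002], "delta_rot": [0, 0, 0], "jaw": 0.05},
  {"xyz": [0, 0, -0.001], "delta_rot": [0, 0, 0], "jaw": 0.05},
  {"xyz": [0, 0, 0], "delta_rot": [0, 0, 0], "jaw": 0.05},
])

```text
clock: 4.65
eef_pos: [0.5596, -0.1173, 0.0397]
tcp_rot: [[0.997, 0.074, 0.0], [0.074, -0.997, -0.0], [0.0, 0.0, -1.0]]
wrist_force: [-0.2, 1.0, -0.3]
width: 0.523
finger_force: 0.0
```

Call:
send_rows([
  {"xyz": [0, 0, -0.0005], "delta_rot": [0, 0, 0], "jaw": 0.05},
  {"xyz": [0, 0, -0.0005], "delta_rot": [0, 0, 0], "jaw": 0.05},
  {"xyz": [0, 0, -0.0005], "delta_rot": [0, 0, 0], "jaw": 0.05},
  {"xyz": [0, 0, -0.0005], "delta_rot": [0, 0, 0], "jaw": 0.05},
  {"xyz": [0, 0, -0.0005], "delta_rot": [0, 0, 0], "jaw": 0.05},
  {"xyz": [0, 0, 0], "delta_rot": [0, 0, 0], "jaw": 0.05},
  {"xyz": [0, 0, 0], "delta_rot": [0, 0, 0], "jaw": 0.05},
  {"xyz": [0, 0, 0], "delta_rot": [0, 0, 0], "jaw": 0.05},
  {"xyz": [0, 0, 0], "delta_rot": [0, 0, 0], "jaw": 0.05},
  {"xyz": [0, 0, 0], "delta_rot": [0, 0, 0], "jaw": 0.05},
])

```text
clock: 5.65
eef_pos: [0.5598, -0.1174, 0.0383]
tcp_rot: [[0.997, 0.075, 0.001], [0.075, -0.997, -0.0], [0.001, 0.001, -1.0]]
wrist_force: [-2.2, -0.1, 13.5]
width: 0.526
finger_force: 6.5
```

Contact is made at 13 N. Dragging straight along world -x, total about -0.119 m.

Call:
send_rows([
  {"xyz": [-0.002, 0, 0], "delta_rot": [0, 0, 0], "jaw": 0.05},
  {"xyz": [-0.003, 0, 0], "delta_rot": [0, 0, 0], "jaw": 0.05},
  {"xyz": [-0.004, 0, 0], "delta_rot": [0, 0, 0], "jaw": 0.05},
  {"xyz": [-0.005, 0, 0], "delta_rot": [0, 0, 0], "jaw": 0.05},
  {"xyz": [-0.005, 0, 0], "delta_rot": [0, 0, 0], "jaw": 0.05},
  {"xyz": [-0.005, 0, 0], "delta_rot": [0, 0, 0], "jaw": 0.05},
  {"xyz": [-0.005, 0, 0], "delta_rot": [0, 0, 0], "jaw": 0.05},
  {"xyz": [-0.004, 0, 0], "delta_rot": [0, 0, 0], "jaw": 0.05},
  {"xyz": [-0.003, 0, 0], "delta_rot": [0, 0, 0], "jaw": 0.05},
  {"xyz": [-0.002, 0, 0], "delta_rot": [0, 0, 0], "jaw": 0.05},
])

```text
clock: 6.65
eef_pos: [0.5228, -0.1177, 0.0383]
tcp_rot: [[0.997, 0.074, 0.004], [0.074, -0.997, -0.001], [0.004, 0.001, -1.0]]
wrist_force: [1.7, -0.2, 9.5]
width: 0.525
finger_force: 4.8
```

```bash
python3 - <<'E'
from m import *
s=arm.get_image("side");st=arm.state();print(st["eef_pos"],st["wrist_force"],st["clock"])
c=s["color"][110:300,270:490];cv2.imwrite("pics/e.png",cv2.resize(c,None,fx=3,fy=3,interpolation=cv2.INTER_CUBIC))
E
```

```text
[ 0.5226 -0.1177  0.0383] [ 0.9221  0.3087 10.2806] 6.7
```

View pics/e.png

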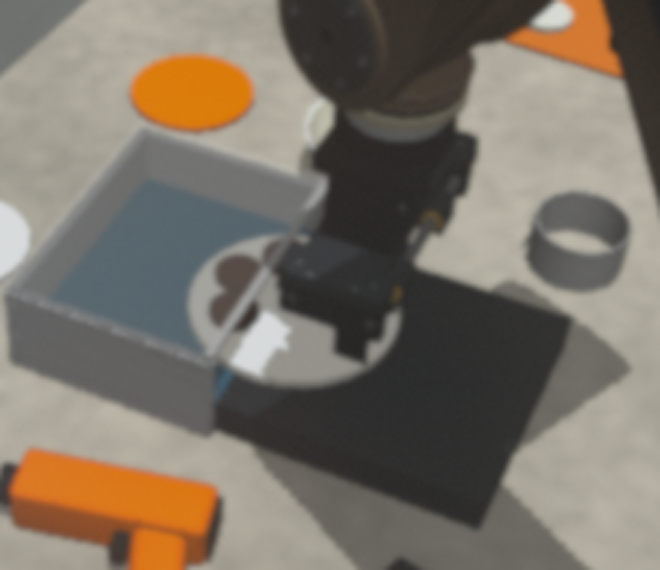

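The board followed the fingers and the chocolates are still in place (crop 235,285). Continuing.

Call:
send_rows([
  {"xyz": [-0.002, 0, 0], "delta_rot": [0, 0, 0], "jaw": 0.05},
  {"xyz": [-0.004, 0, 0], "delta_rot": [0, 0, 0], "jaw": 0.05},
  {"xyz": [-0.005, 0, 0], "delta_rot": [0, 0, 0], "jaw": 0.05},
  {"xyz": [-0.006, 0, 0], "delta_rot": [0, 0, 0], "jaw": 0.05},
  {"xyz": [-0.006, 0, 0], "delta_rot": [0, 0, 0], "jaw": 0.05},
  {"xyz": [-0.006, 0, 0], "delta_rot": [0, 0, 0], "jaw": 0.05},
  {"xyz": [-0.006, 0, 0], "delta_rot": [0, 0, 0], "jaw": 0.05},
  {"xyz": [-0.005, 0, 0], "delta_rot": [0, 0, 0], "jaw": 0.05},
  {"xyz": [-0.004, 0, 0], "delta_rot": [0, 0, 0], "jaw": 0.05},
  {"xyz": [-0.002, 0, 0], "delta_rot": [0, 0, 0], "jaw": 0.05},
])

```text
clock: 7.7
eef_pos: [0.4768, -0.1178, 0.0382]
tcp_rot: [[0.997, 0.074, 0.004], [0.074, -0.997, -0.001], [0.004, 0.002, -1.0]]
wrist_force: [2.4, -0.5, 11.0]
width: 0.525
finger_force: 5.5
```

```bash
python3 - <<'E'
from m import *
t=arm.get_image("top");s=arm.get_image("side");st=arm.state();print(st["eef_pos"],st["wrist_force"],st["clock"])
for p in (t,s): print(board(p)[:2])
c=s["color"][110:300,270:490];d=t["color"][170:360,300:480]
cv2.imwrite("pics/f.png",cv2.resize(np.hstack([c,d]),None,fx=2,fy=2,interpolation=cv2.INTER_CUBIC))
E
```

```text
[ 0.4767 -0.1178  0.0382] [ 0.1666 -0.7748 12.5377] 7.8
(array([ 0.5303, -0.1187,  0.0737]), array([ 0.5279, -0.1188]))
(array([ 0.5284, -0.1088,  0.076 ]), array([ 0.5285, -0.1084]))
```

View pics/f.png

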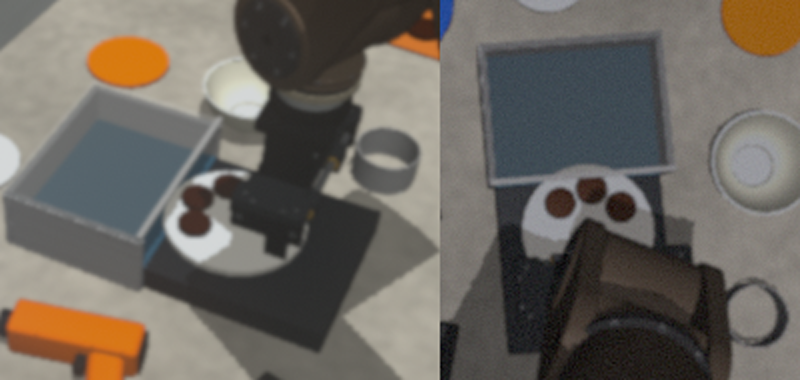

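The board is now at x≈0.529 and the chocolates are fine (top crop 560–620, 205). It needs -0.036 more.

Call:
send_rows([
  {"xyz": [-0.002, 0, 0], "delta_rot": [0, 0, 0], "jaw": 0.05},
  {"xyz": [-0.004, 0, 0], "delta_rot": [0, 0, 0], "jaw": 0.05},
  {"xyz": [-0.005, 0, 0], "delta_rot": [0, 0, 0], "jaw": 0.05},
  {"xyz": [-0.006, 0, 0], "delta_rot": [0, 0, 0], "jaw": 0.05},
  {"xyz": [-0.006, 0, 0], "delta_rot": [0, 0, 0], "jaw": 0.05},
  {"xyz": [-0.006, 0, 0], "delta_rot": [0, 0, 0], "jaw": 0.05},
  {"xyz": [-0.004, 0, 0], "delta_rot": [0, 0, 0], "jaw": 0.05},
  {"xyz": [-0.002, 0, 0], "delta_rot": [0, 0, 0], "jaw": 0.05},
  {"xyz": [-0.001, 0, 0], "delta_rot": [0, 0, 0], "jaw": 0.05},
  {"xyz": [0, 0, 0], "delta_rot": [0, 0, 0], "jaw": 0.05},
])

```text
clock: 8.9
eef_pos: [0.441, -0.1179, 0.0382]
tcp_rot: [[0.997, 0.074, 0.004], [0.074, -0.997, -0.002], [0.004, 0.002, -1.0]]
wrist_force: [2.0, -0.7, 13.6]
width: 0.525
finger_force: 7.0
```

Call:
send_rows([
  {"xyz": [0, 0, 0.001], "delta_rot": [0, 0, 0], "jaw": 0.05},
  {"xyz": [0, 0, 0.002], "delta_rot": [0, 0, 0], "jaw": 0.05},
  {"xyz": [0, 0, 0.004], "delta_rot": [0, 0, 0], "jaw": 0.05},
  {"xyz": [0, 0, 0.01], "delta_rot": [0, 0, 0], "jaw": 0.05},
  {"xyz": [0, 0, 0.02], "delta_rot": [0, 0, 0], "jaw": 0.05},
  {"xyz": [0, 0, 0.03], "delta_rot": [0, 0, 0], "jaw": 0.05},
  {"xyz": [0, 0, 0.04], "delta_rot": [0, 0, 0], "jaw": 0.05},
  {"xyz": [0, 0, 0.04], "delta_rot": [0, 0, 0], "jaw": 0.05},
  {"xyz": [0, 0, 0.03], "delta_rot": [0, 0, 0], "jaw": 0.05},
  {"xyz": [0, 0, 0], "delta_rot": [0, 0, 0], "jaw": 0.05},
])

```text
clock: 9.9
eef_pos: [0.4406, -0.1177, 0.2183]
tcp_rot: [[0.997, 0.075, 0.006], [0.075, -0.997, -0.003], [0.006, 0.003, -1.0]]
wrist_force: [0.0, -0.0, 0.4]
width: 0.521
finger_force: 0.0
```

Call:
send_rows([
  {"xyz": [0, -0.02, 0], "delta_rot": [0, 0, 0], "jaw": 0.05},
  {"xyz": [0, -0.03, 0], "delta_rot": [0, 0, 0], "jaw": 0.05},
  {"xyz": [0, -0.03, 0], "delta_rot": [0, 0, 0], "jaw": 0.05},
  {"xyz": [0, -0.03, 0], "delta_rot": [0, 0, 0], "jaw": 0.05},
  {"xyz": [0, -0.03, 0], "delta_rot": [0, 0, 0], "jaw": 0.05},
  {"xyz": [0, -0.03, 0], "delta_rot": [0, 0, 0], "jaw": 0.05},
  {"xyz": [0, -0.03, 0], "delta_rot": [0, 0, 0], "jaw": 0.05},
  {"xyz": [0, -0.03, 0], "delta_rot": [0, 0, 0], "jaw": 0.05},
  {"xyz": [0, -0.02, 0], "delta_rot": [0, 0, 0], "jaw": 0.05},
  {"xyz": [0, 0, 0], "delta_rot": [0, 0, 0], "jaw": 0.05},
])

```text
clock: 10.9
eef_pos: [0.439, -0.369, 0.2134]
tcp_rot: [[0.997, 0.073, -0.001], [0.073, -0.997, 0.0], [-0.001, -0.0, -1.0]]
wrist_force: [0.6, 0.3, 0.6]
width: 0.527
finger_force: 0.0
```

```bash
python3 - <<'E'
from m import *
t=arm.get_image("top");s=arm.get_image("side");st=arm.state();print(st["eef_pos"],st["wrist_force"],st["clock"])
for p in (t,s): print(board(p)[:2])
c=s["color"][110:300,270:490];d=t["color"][170:360,300:480]
cv2.imwrite("pics/g.png",cv2.resize(np.hstack([c,d]),None,fx=2,fy=2,interpolation=cv2.INTER_CUBIC))
E
```

```text
[ 0.4391 -0.3668  0.2136] [ 0.5761 -0.1587 -0.0438] 11.0
(array([ 0.4932, -0.1176,  0.0745]), array([ 0.493 , -0.1177]))
(array([ 0.4931, -0.1102,  0.0756]), array([ 0.4931, -0.1102]))
```

View pics/g.png

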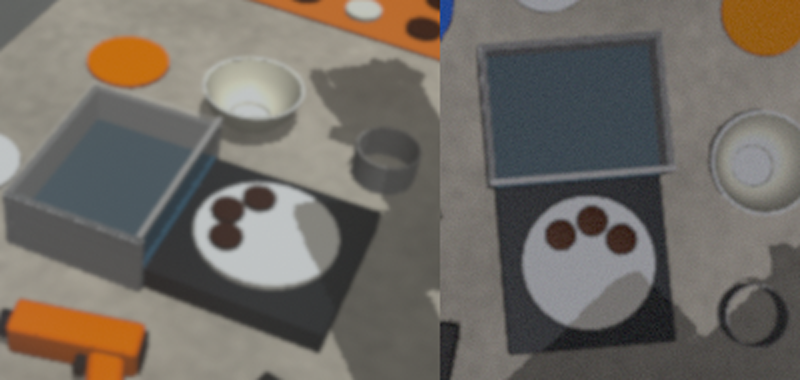

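The board (top crop 589,262) sits centred on the slab with dark margin all round, all three chocolates are on it, and the bystanders have not moved.

```bash
python3 -c "
from rig import arm
print(arm.hand_in())"
```

```text
the job is handed in; nothing more can be done
None
```

The board now lies whole and centred on the dark slab, clear of the hood, with all three chocolates still on it and the bystanders where they were; the job was handed in at about 11 s of the 34 s allowed.

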